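# Clear the work holder and clamp the case

## Task

An aerosol can has been left standing on the bed of the work holder, between the sliding jaw and the instrument case. First set that can down gently, upright, on the floor of the empty far bay of the bench tray and let go; only then loosen the clamp knob on the sliding jaw, slide the jaw along until the case is pinched snugly between both jaws with no gap, and turn the knob tight again. Leave the other cans, the jar, the screwdriver, the pliers and the mouse where they are.

Things in the scene. Friction and masses are not known exactly. Their poses are not given: they have to be found in the camera images.
- holder: The work holder, fixed to the bench: a dark steel bed 360 x 120 mm, 20 mm thick, that the other parts stand on. Origin: centre of its underside. Its x axis is the slide direction, pointing from the sliding jaw to the fixed jaw; z up. The fixed jaw is a dark steel block across the +x end, 120 mm wide, top 65 mm above the bench, its clamping face at x = +155 mm.
- jaw (a joint): Slide of the aluminium sliding jaw along the holder's +x, in m; 0 = fully open, travel 0.19. Its clamping face stands at holder x = -0.105 + value, so the case is pinched at 0.18. With the knob loose it slides with about 2 N of friction; with the knob tight it it is locked (over 35 N). It stays where it is left. The jaw is 70 mm long, 120 mm wide, its top 64 mm above the bench.
- jaw_face (a point): Centre of the sliding jaw's clamping face, 40 mm above the bench and 35 mm ahead (+x of the holder) of the knob's axis.
- knob (a joint): Turn of the clamp knob on the sliding jaw, in rad, growing clockwise seen from above (tightening); stops at 0 and 1.4. At 0 the grip bar points along the slide; near 1.3 it lies almost across it. The brake takes hold from 0.7 on: below 0.6 the jaw is free; tight means above 1.05. It starts tight (1.15 to 1.35), turns with about 0.15 N m throughout and stays where it is left.
- knob_grip (a point): Centre of the clamp knob's black grip bar (66 mm long, 14 mm thick, 26 mm tall, centred 91 mm above the bench), on the knob's axis. Its x axis runs along the bar, z up. The bar can be held and turned from above, and the jaw can be pushed or pulled by it. The jaw top is 27 mm below this point.
- case: Grey instrument case lying loose on the holder's bed in front of the fixed jaw: 80 mm along the slide, 110 mm across, 38 mm tall, 0.4 kg. Origin: centre of its underside; axes parallel to its sides, z up. It starts a few mm short of the fixed jaw and can be pushed home by the sliding jaw.
- can: The aerosol can standing on the holder's bed between the sliding jaw and the case: 52 mm diameter, straight sided up to 118 mm, with a shoulder and a black nozzle to 150 mm in all, about 0.22 kg. Origin: centre of its underside, z along its axis.
- tray: Grey bench tray, fixed, 210 x 130 mm outside, 30 mm tall, 5 mm walls and floor, with a 5 mm divider across the middle making two bays 97 mm (along x) x 120 mm. Origin: centre of its underside; x along its long side, away from the robot. The far bay (centre at x = +51 mm) is empty; the near bay holds the jar.
- jar: Squat jar, 54 mm diameter, 75 mm tall, standing in the near bay of the tray; to be left alone. Origin: centre of its underside.
- can2: Another aerosol can of the same kind, standing on the bench beyond the holder, beside the case; to be left alone. Origin: centre of its underside.
- can3: A third aerosol can of the same kind, standing on the bench to the left of the holder; to be left alone. Origin: centre of its underside.
- driver: Screwdriver, 190 mm, lying at the far side of the bench; to be left alone.
- pliers: Pliers with red handles, 145 mm, lying at the far side of the bench; to be left alone.
- mouse: Blue computer mouse, 34 mm tall, on the left side of the bench; to be left alone.

How it is judged:
On the way, in this order (a step that is already met when the one before it is completed fails the run):
1. the can stands upright, released and at rest on the floor of the tray's far bay (x of can in the frame of tray between 0.02 and 0.085 m and y of can in the frame of tray between -0.045 and 0.045 m and z of can in the frame of tray below 0.01 m and angle between can's own z axis and vertical below 0.1 rad and linear speed of can below 0.02 m/s and contact force between the fingers and can below 0.1 N), for 0.2 s.
2. the clamp knob is loosened (below 0.6 rad) (value of joint knob below 0.6 rad), for 0.1 s.
3. the jaw is slid up so that the case is pinched between both jaws (slide at 0.1775 to 0.1825), knob still loose (value of joint jaw between 0.1775 and 0.1825 m and value of joint knob below 0.7 rad), for 0.1 s.
At the end, for the whole second after the job is handed in: The can stands upright (within 0.1 rad) at rest on the floor of the tray's far bay; the case lies flat on the bed, within 20 mm of its middle line, against the fixed jaw (within 3 mm); the sliding jaw is against the case (slide value 0.1775 to 0.1825) and the knob is tight (above 1.05 rad) (value of joint knob above 1.05 rad and value of joint jaw between 0.1775 and 0.1825 m and x of case in the frame of holder between 0.112 and 0.118 m and y of case in the frame of holder between -0.02 and 0.02 m and z of case in the frame of holder below 0.023 m and angle between case's own z axis and vertical below 0.06 rad and linear speed of case below 0.01 m/s and x of can in the frame of tray between 0.02 and 0.085 m and y of can in the frame of tray between -0.045 and 0.045 m and z of can in the frame of tray below 0.01 m and angle between can's own z axis and vertical below 0.1 rad and linear speed of can below 0.02 m/s); the robot touches nothing.
It fails at once if the can is dropped or thrown (moves faster than 0.6 m/s out of the fingers) (contact force between the fingers and can below 0.1 N and linear speed of can above 0.6 m/s).
It fails at once if the can is knocked over (tilt above 0.6 rad) (angle between can's own z axis and vertical above 0.6 rad).
It fails at once if another thing on the bench is disturbed (moved more than 30 mm) (distance of any of jar, can2, can3, driver, pliers, mouse from where it was at the start of the episode above 0.03 m).
It also fails if it takes over 61 s, if anything falls off the work surface, if the arm or the gripper's body presses on something with over 40 N, if the wrist force passes 120 N, or if a joint passes its speed limit or range.

## Robot

A 7-joint arm with a two-finger parallel gripper is mounted at the origin on the work surface. World frame = base frame: x ahead of the robot, y to its left, z up, the work surface at z = 0. Lengths are in m, angles in rad, forces in N, time in s.
With the tool pointing down it reaches from about 0.425 to 0.825 m from the base axis. Payload 3.6 kg.
Tool frame: the origin (TCP) lies where the fingers leave the gripper's body, on its centre line; the fingertips stand 73 mm ahead of it and the grasp point (between the pads) lies 54 mm ahead of it; z points along the fingers, y is the line along which they close (so a half turn about z gives the same grasp; the last joint's range is limited). The gripper opens to 85 mm and grips with 20 to 120 N. Pads are 22 mm wide; open, the fingers measure 114 mm over their backs; the gripper's body (76 mm by 85 mm) begins 54 mm behind the grasp point. The pads swing forward as they close: fully open they stand 13 mm farther back than shut.
Start: joints at [-1.288, 0.615, -0.013, 1.423, 0.008, 1.103, -0.04], TCP at [0.198, 0.619, 0.304] pointing down, gripper open.
Joint ranges: [-3.12, 3.12], [-0.3, 2.06], [-1.34, 1.32], [0.26, 2.42], [-1.36, 4.5], [0.01, 1.98], [-2.84, 2.84]. Speed limits (rad/s): [2.79, 2.79, 3.14, 3.14, 3.14, 3.14, 3.14].

## Interface

Orientations are given as a unit quaternion [x, y, z, w].
In Python, from station import arm, snapshot, camera_info, ticket gives the robot as it stands. Calls block until the motion is done:
- arm.movep(position, orientation): joint-space move of the TCP to a pose.
- arm.line_to(position, velocity=0.15, ori=None): straight line of the TCP; ori=None keeps the orientation; velocity is the mean speed in m/s.
- arm.move_j(angles): joint-space move.
- arm.move_gripper(opening, effort=None): opening from 0.0 (shut) to 1.0 (fully open); effort is the grip in N (None keeps the last); returns when the fingers have stopped.
- arm.pause(seconds).
- arm.ik(position, orientation): joint angles nearest the present ones, or None.
- snapshot(name): name is "scene" or "side" or "wrist"; returns the picture (400x640x3 uint8, blue, green, red); there is no depth.
- camera_info(name): a dict with "fx", "fy", "cx", "cy" (pixels), "dist_coeffs" ([k1, k2, p1, p2, k3] as OpenCV has them; the pictures are not rectified), "R" (3x3) and "t" (3): a world point X has camera coordinates R X + t; the wrist camera has in their place "T_tool_cam" (4x4, takes a point from camera to tool coordinates, whose origin is the TCP and whose axes are the flange's). Camera axes: x right, y down, z forward; pixel columns grow to the right and rows downward; lengths in m; the calibration is good to about 2 mm. A picture is of the moment at which its call begins: read the wrist's pose just before it. camera_info takes no time and is no camera call.
A pose or a line that the arm cannot do raises arm.MotionError and nothing moves.
- ticket.finish_job(): hands the job in; it is judged then, once.
Readings, each from a call of its own:
- arm.read_time(): time.
- arm.read_joint_positions(): joint angles.
- arm.read_dq(): joint speeds.
- arm.read_effort(): joint torques, N m.
- arm.read_tool_pos(): TCP position.
- arm.read_eef_rot(): TCP orientation.
- arm.read_ft_force(): force on the tool from outside, world axes, zero at the start.
- arm.read_wrist_torque(): the same for the moment, N m.
- arm.read_opening(): opening from 0.0 (shut) to 1.0 (fully open).
- arm.read_finger_force(): force on a finger pad.
Only numpy, scipy, OpenCV 4.12 (cv2) and the standard library are available. Lean on these libraries where they do the work, as an engineer would, in place of code of your own. Each camera call takes 0.05 s, during which the arm holds its last target. There are 200 camera calls.

## Working session

There is one attempt and no reset: what is moved stays moved. The work goes in short steps, each a Python script; the robot and the scene stay as the last script left them, time stands still between calls to the robot, and variables do not carry over. Pictures are saved under pics/ and viewed, at most 10 in all, crops included, and the job is handed in when it is done.

```bash
mkdir -p pics
python3 - <<'E'
from station import arm, snapshot, camera_info
import cv2,numpy as np
np.set_printoptions(precision=4,suppress=True)
for n in ["scene","side","wrist"]:
    p=arm.read_tool_pos(),arm.read_eef_rot()
    cv2.imwrite(f"pics/{n}0.png",snapshot(n)); print(n,camera_info(n))
print(p,arm.read_time(),arm.read_ft_force())
E
```

```text
scene {'fx': 427.1709729676725, 'fy': 427.1709729676725, 'cx': 324.93583465389236, 'cy': 196.67718678107013, 'dist_coeffs': array([-0.0439,  0.    ,  0.    ,  0.    ,  0.    ]), 'R': array([[-0.7386,  0.6741,  0.0119],
       [ 0.4728,  0.5304, -0.7037],
       [-0.4806, -0.5141, -0.7104]]), 't': array([ 0.3897, -0.2431,  1.6541])}
side {'fx': 483.214446505049, 'fy': 483.214446505049, 'cx': 318.5237522886591, 'cy': 202.0773471487057, 'dist_coeffs': array([0.0384, 0.    , 0.    , 0.    , 0.    ]), 'R': array([[ 0.9929, -0.1189, -0.0006],
       [-0.092 , -0.7656, -0.6366],
       [ 0.0752,  0.6322, -0.7712]]), 't': array([-0.5735,  0.1626,  1.4301])}
wrist {'fx': 354.3151871740402, 'fy': 354.3151871740402, 'cx': 317.28699758474266, 'cy': 202.00039547614315, 'dist_coeffs': array([-0.0051,  0.    ,  0.    ,  0.    ,  0.    ]), 'T_tool_cam': array([[-0.0005, -0.9597, -0.281 ,  0.0722],
       [ 1.    , -0.0007,  0.0008, -0.0013],
       [-0.0009, -0.281 ,  0.9597, -0.0706],
       [ 0.    ,  0.    ,  0.    ,  1.    ]])}
(array([0.198 , 0.6185, 0.3028]), array([ 0.1543,  0.988 , -0.0012, -0.0002])) 0.15 [-0.2646 -0.4307 -0.377 ]
```

View pics/scene0.png

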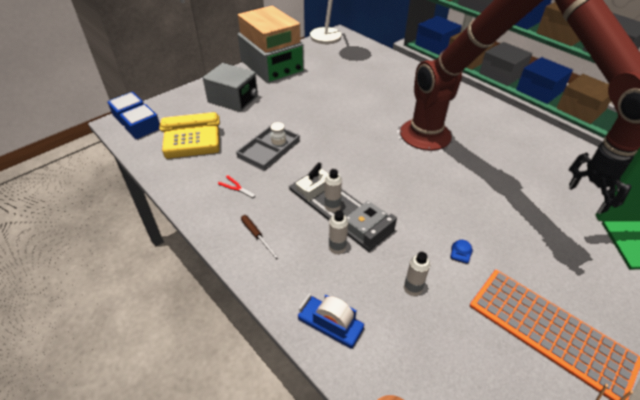

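View pics/side0.png

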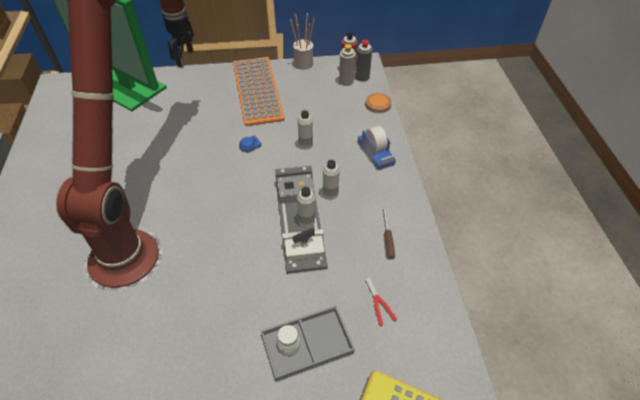

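The scene view shows the can on the bed with its nozzle top at about (333,172), and the side view has it at (306,190). The tray in the side view has corners at about (262,344), (335,310), (352,347) and (274,377). The knob is at about (316,170) in the scene view and (303,236) in the side view. I'll compute rough positions next.

```bash
cat > h.py <<'E'
from station import arm, snapshot, camera_info, ticket
import cv2,numpy as np
from scipy.spatial.transform import Rotation as Ro
np.set_printoptions(precision=4,suppress=True)
def cam(name,pose=None):
    c=camera_info(name); K=np.array([[c['fx'],0,c['cx']],[0,c['fy'],c['cy']],[0,0,1]]); d=c['dist_coeffs']
    if name=='wrist':
        T=np.eye(4); T[:3,:3]=Ro.from_quat(pose[1]).as_matrix(); T[:3,3]=pose[0]
        W=T@c['T_tool_cam']; R=W[:3,:3].T; t=-R@W[:3,3]
    else: R,t=np.array(c['R']),np.array(c['t'])
    return K,d,R,t
def ray(C,uv):
    K,d,R,t=C
    n=cv2.undistortPoints(np.array(uv,float).reshape(-1,1,2),K,d).reshape(-1,2)
    v=np.c_[n,np.ones(len(n))]@R
    return -R.T@t,v/np.linalg.norm(v,axis=1)[:,None]
def onplane(C,uv,z):
    o,v=ray(C,uv); return o+v*((z-o[2])/v[:,2])[:,None]
def tri(Cs,uvs):
    A=np.zeros((3,3));b=np.zeros(3);L=[]
    for C,uv in zip(Cs,uvs):
        o,v=ray(C,uv);P=np.eye(3)-np.outer(v[0],v[0]);A+=P;b+=P@o;L.append((P,o))
    x=np.linalg.solve(A,b); return x,[np.linalg.norm(P@(x-o)) for P,o in L]
def proj(C,X):
    K,d,R,t=C
    return cv2.projectPoints(np.array(X,float).reshape(-1,1,3),cv2.Rodrigues(R)[0],t,K,d)[0].reshape(-1,2)
def down(yaw):  # tool z down, tool x axis at angle yaw in world
    x=np.array([np.cos(yaw),np.sin(yaw),0]);z=np.array([0,0,-1.]);y=np.cross(z,x)
    return Ro.from_matrix(np.c_[x,y,z]).as_quat()
def pose(): return arm.read_tool_pos(),arm.read_eef_rot()
def wshot(fn):
    p=pose(); im=snapshot('wrist'); cv2.imwrite(f'pics/{fn}.png',im); np.savez(f'pics/{fn}.npz',p=p[0],q=p[1]); return im,cam('wrist',p)
def wload(fn):
    z=np.load(f'pics/{fn}.npz'); return cv2.imread(f'pics/{fn}.png'),cam('wrist',(z['p'],z['q']))
E
python3 - <<'E'
from h import *
S,D=cam('scene'),cam('side')
print('can',tri([S,D],[(333,172),(306,190)]))
print('knob',tri([S,D],[(316,170),(303,236)]))
print('can2',tri([S,D],[(339,215),(331,163)]))
print('can3',tri([S,D],[(422,257),(305,116)]))
print('tray side',onplane(D,[(262,344),(335,310),(352,347),(274,377)],.03))
print('jar',onplane(D,[(288,333)],.075))
print('holder side',onplane(D,[(287,271),(326,267)],.02),onplane(D,[(276,170),(312,166)],.065))
h=tri([S,D],[(333,172),(306,190)])[0]
for yaw in [1.2,1.5,1.8,-1.8,-1.5,0,3.1]:
    print(yaw,arm.ik([h[0],h[1],.36],down(yaw)))
E
```

```text
can (array([0.548 , 0.054 , 0.1656]), [np.float64(0.00023407647768251748), np.float64(0.00023407647768251347)])
knob (array([ 0.5253, -0.0496,  0.0899]), [np.float64(0.0023406182621584564), np.float64(0.0023406182621584603)])
can2 (array([0.6368, 0.1735, 0.1425]), [np.float64(0.00011615745516230228), np.float64(0.0001161574551621125)])
can3 (array([0.5784, 0.4106, 0.1357]), [np.float64(0.002992241650287484), np.float64(0.0029922416502874377)])
tray side [[ 0.394  -0.3293  0.03  ]
 [ 0.5908 -0.2585  0.03  ]
 [ 0.619  -0.3643  0.03  ]
 [ 0.4193 -0.4158  0.03  ]]
jar [[ 0.4622 -0.3286  0.075 ]]
holder side [[ 0.4733 -0.1172  0.02  ]
 [ 0.5851 -0.1173  0.02  ]] [[0.4674 0.2379 0.065 ]
 [0.5851 0.2418 0.065 ]]
1.2 [-0.5009  0.4474  0.5541  1.6419 -0.255   1.1252 -0.2509]
1.5 [-0.4619  0.4379  0.4912  1.6408 -0.2242  1.1193  0.0176]
1.8 [-0.4215  0.4297  0.4274  1.6396 -0.1936  1.1144  0.2865]
-1.8 [ 0.0103  0.415  -0.2204  1.6258  0.0985  1.1117  2.6767]
-1.5 [ 0.5286  0.6298 -1.1477  1.6106  0.5925  1.2935  2.4964]
0 [-0.65    0.5034  0.814   1.6462 -0.3919  1.1634 -1.3107]
3.1 [-0.2439  0.4093  0.1572  1.634  -0.0699  1.1037  1.4613]
```

Run:
```python
from h import *
for i,(p) in enumerate([(.54,.14,.40),(.54,-.0,.40),(.52,-.20,.40),(.52,-.33,.40)]):
    arm.movep(list(p),down(np.pi/2)); arm.pause(.2); wshot(f'w{i}'); print(arm.read_time(),pose())
cv2.imwrite('pics/h01.png',np.vstack([wload('w0')[0][50:350,:],wload('w1')[0][50:350,:]]))
cv2.imwrite('pics/h23.png',np.vstack([wload('w2')[0][50:350,:],wload('w3')[0][50:350,:]]))
```

```text
2.5417 (array([0.5399, 0.1406, 0.3998]), array([ 0.7067,  0.7075, -0.0001, -0.0001]))
3.4083 (array([0.5402, 0.0016, 0.3998]), array([ 0.7061,  0.7081,  0.    , -0.0003]))
4.475 (array([ 0.5208, -0.198 ,  0.3999]), array([ 0.7058,  0.7084,  0.0003, -0.0003]))
5.3083 (array([ 0.5208, -0.3284,  0.4001]), array([ 0.7061,  0.7081,  0.0005, -0.0001]))
```

View pics/h01.png

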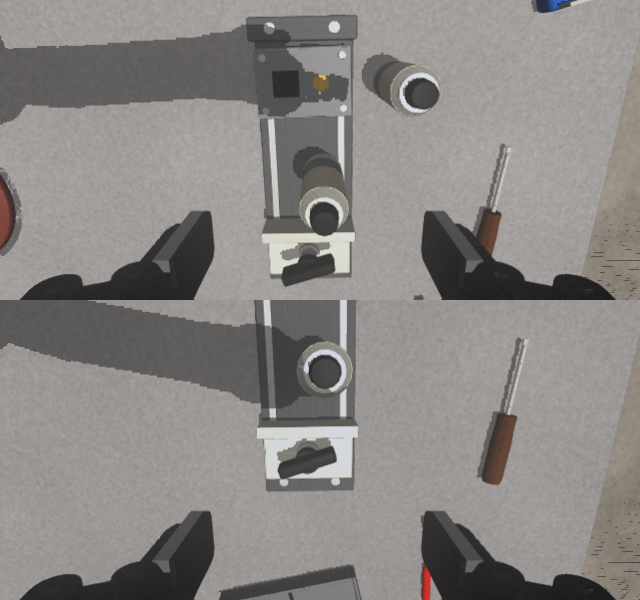

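View pics/h23.png

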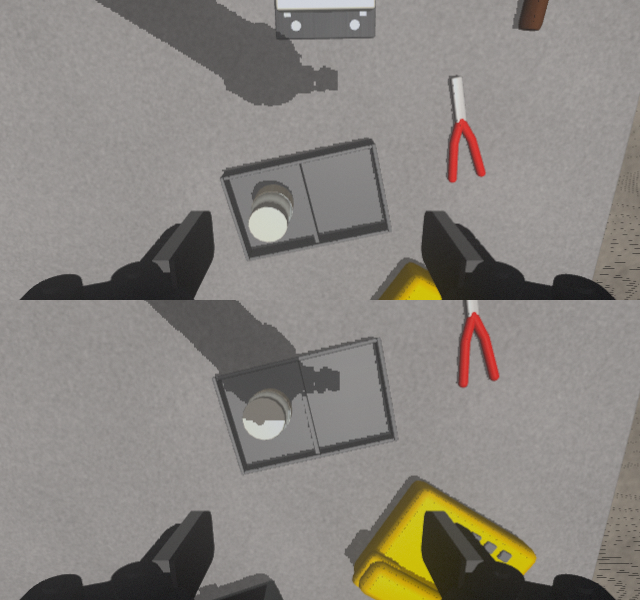

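The holder pictures show the nozzle at (324,268) in w0 and (325,121) in w1 (full-frame), and the knob bar at (308,318) and (307,211). The tray's far (right) bay is empty. I'll zoom in and refine with masks.

Run:
```python
from h import *
I=[wload(f'w{i}') for i in range(4)]
rois={0:(205,175),1:(205,350-300)}
z=lambda im,x,y:cv2.resize(im[y:y+150,x:x+200],(400,300),interpolation=cv2.INTER_CUBIC)
cv2.imwrite('pics/zoom.png',np.vstack([np.hstack([z(I[2][0],205,170),z(I[3][0],205,80)]),np.hstack([z(I[0][0],220,220),z(I[1][0],220,100)])]))
def dark(i,cx,cy,r,th=62):
    im,C=I[i]; m=(im.max(2)<th).astype(np.uint8); k=np.zeros_like(m); k[cy-r:cy+r,cx-r:cx+r]=1
    n,l,s,c=cv2.connectedComponentsWithStats(m*k); j=l[cy,cx]
    pts=np.argwhere(l==j)[:,::-1].astype(np.float32)
    return s[j],c[j],cv2.minAreaRect(pts)
N=[dark(0,324,268,25),dark(1,325,121,25)]; B=[dark(0,308,320,40),dark(1,307,212,40)]
for x in N+B: print(x)
print('nozzle',tri([I[0][1],I[1][1]],[N[0][1],N[1][1]])); print('knob',tri([I[0][1],I[1][1]],[B[0][2][0],B[1][2][0]]))
```

```text
(array([     0,      0,    640,    400, 255692], dtype=int32), array([319.4964, 199.4245]), ((319.5, 199.5), (399.0, 639.0), 90.0))
(array([     0,      0,    640,    400, 255823], dtype=int32), array([319.4997, 199.5572]), ((319.5, 199.5), (399.0, 639.0), 90.0))
(array([282, 304,  52,  26, 603], dtype=int32), array([307.34  , 315.0282]), ((306.2837829589844, 314.2972717285156), (19.510826110839844, 53.31804656982422), 78.90628051757812))
(array([     0,      0,    640,    400, 255627], dtype=int32), array([319.5197, 199.4885]), ((319.5, 199.5), (399.0, 639.0), 90.0))
nozzle (array([  1.1196, -23.5509, -83.0185]), [np.float64(0.06270365161507606), np.float64(0.06270365161507627)])
knob (array([ 0.5338, -0.0273,  0.1164]), [np.float64(0.007641996868646596), np.float64(0.007641996868646701)])
```

View pics/zoom.png

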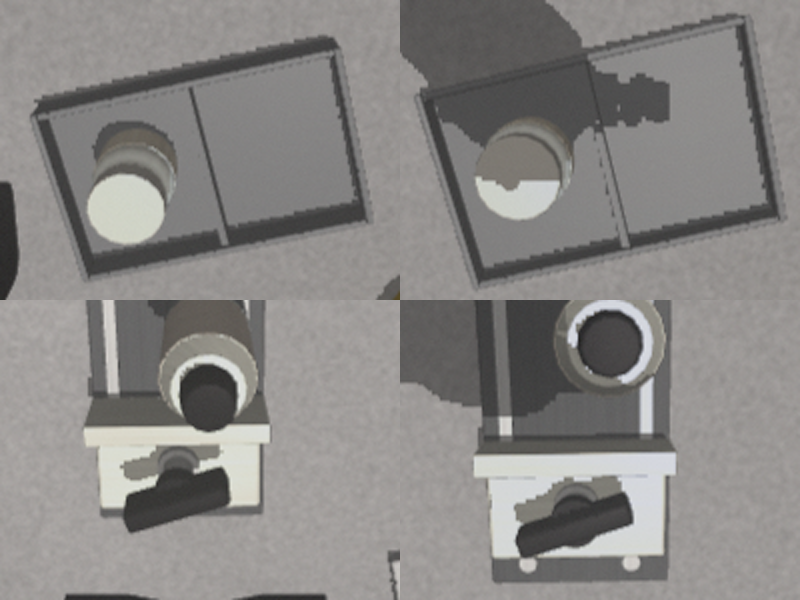

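Run:
```python
from h import *
I=[wload(f'w{i}')[1] for i in range(4)]
S,D=cam('scene'),cam('side')
print('nozzle',tri([I[0],I[1]],[(324,272),(325,121.5)])); print('knob',tri(I[:2],[(309,322.5),(307.5,214)]))
print('nozzle plane',onplane(I[0],[(324,272)],.17),onplane(I[1],[(325,121.5)],.17))
print('knob plane',onplane(I[0],[(309,322.5)],.104),onplane(I[1],[(307.5,214)],.104))
a=onplane(I[1],[(262,210),(312,194)],.104); a=onplane(I[1],[(258.5+20,217.5),(312.5+20,197)],.104);print('bar angle deg',np.degrees(np.arctan2(*(a[1]-a[0])[1::-1])), np.linalg.norm(a[1]-a[0]))
print('bed end',onplane(I[1],[(267,240.5),(353.5,240)],.02)); f=onplane(I[0],[(247,67),(357,66)],.065);print('fixed end',f)
print('jaw lip front',onplane(I[1],[(257.5,169),(357.5,169)],.064))
print('jaw lip rear',onplane(I[1],[(258,187.5),(357,186)],.064))
w2=[(35,116),(335,49),(370,222),(88,278)];w3=[(17,96),(347,17),(384,217),(76,287)]
w2=np.array([205,170])+np.array(w2)/2;w3=np.array([205,80])+np.array(w3)/2
for u,v in zip(w2,w3): print(tri(I[2:],[u,v]))
P=(onplane(I[2],w2,.03)+onplane(I[3],w3,.03))/2;print(P,onplane(I[2],w2,.03)-onplane(I[3],w3,.03))
c=P.mean(0); d=(P[1]+P[2]-P[0]-P[3]);d/=np.linalg.norm(d);print('tray c',c,d,np.degrees(np.arctan2(d[1],d[0])),'bay',c+.051*d)
print('lens',np.linalg.norm(P[1]-P[0]),np.linalg.norm(P[2]-P[1]))
# project check: can on side/scene
```

```text
nozzle (array([0.5452, 0.054 , 0.1676]), [np.float64(0.00010068159771299223), np.float64(0.00010068159771304489)])
knob (array([ 0.5286, -0.0501,  0.0979]), [np.float64(0.000228085522267), np.float64(0.00022808552226705759)])
nozzle plane [[0.5451 0.0553 0.17  ]] [[0.5453 0.0542 0.17  ]]
knob plane [[ 0.529  -0.0458  0.104 ]] [[ 0.5285 -0.0481  0.104 ]]
bar angle deg 21.750267607574038 0.06306225160931558
bed end [[ 0.4706 -0.114   0.02  ]
 [ 0.5888 -0.1129  0.02  ]]
fixed end [[0.4631 0.2439 0.065 ]
 [0.5811 0.245  0.065 ]]
jaw lip front [[ 0.4695 -0.0064  0.064 ]
 [ 0.5858 -0.006   0.064 ]]
jaw lip rear [[ 0.4691 -0.0285  0.064 ]
 [ 0.5859 -0.0264  0.064 ]]
(array([ 0.3936, -0.2922,  0.0285]), [np.float64(0.0008391979883187044), np.float64(0.0008391979883186194)])
(array([ 0.5922, -0.2455,  0.0278]), [np.float64(0.0006035985476195045), np.float64(0.0006035985476194976)])
(array([ 0.6209, -0.3667,  0.0341]), [np.float64(0.00046865637271240463), np.float64(0.00046865637271240485)])
(array([ 0.4218, -0.4177,  0.0243]), [np.float64(0.0007479891050205029), np.float64(0.0007479891050202883)])
[[ 0.394  -0.2919  0.03  ]
 [ 0.5918 -0.2453  0.03  ]
 [ 0.6218 -0.3683  0.03  ]
 [ 0.4231 -0.4148  0.03  ]] [[ 0.0017  0.0006  0.    ]
 [-0.0012  0.0007  0.    ]
 [-0.001  -0.0011 -0.    ]
 [ 0.0015  0.0019  0.    ]]
tray c [ 0.5077 -0.33    0.03  ] [ 0.9735  0.2286 -0.    ] 13.217121775957828 bay [ 0.5573 -0.3184  0.03  ]
lens 0.20321066409954874 0.12660856707427823
```

Measured values:
- **Can:** nozzle axis at (0.545, 0.054), top at z≈0.168.
- **Knob:** (0.528, -0.047), bar about 18–20° from world x.
- **Tray:** far bay centre (0.557, -0.318), rim at z≈0.03.
- **Slide:** axis about 91° from world x.

Next I'll pick the can.

Run:
```python
from h import *
q=down(np.pi/2); x,y=.5452,.0545
arm.movep([x,y,.29],q); arm.line_to([x,y,.177],.12)
print(pose(),arm.read_ft_force()); f0=arm.read_ft_force()
arm.move_gripper(0.45,30); print(arm.read_opening(),arm.read_finger_force(),arm.read_ft_force()-f0)
if arm.read_finger_force()<5:
    arm.move_gripper(0.3,30); print(arm.read_opening(),arm.read_finger_force())
arm.pause(.1);arm.line_to([x,y,.197],.06); print(arm.read_opening(),arm.read_finger_force(),arm.read_ft_force()-f0,arm.read_time())
cv2.imwrite('pics/g.png',snapshot('side')[100:300,200:440])
im,_=wshot('g2')
cv2.imwrite('pics/g.png',np.hstack([cv2.resize(snapshot('side')[120:280,220:420],(400,320)),im[40:360,120:520]]))
```

```text
(array([0.5457, 0.0543, 0.1777]), array([0.7072, 0.707 , 0.0006, 0.0006])) [ 0.5594 -0.8227  0.26  ]
0.5973880656994268 31.4403570239665 [-0.8185  0.7358  4.0867]
0.5974437867237974 31.500427380233305 [-0.6323  2.042  -1.645 ] 8.8833
```

View pics/g.png

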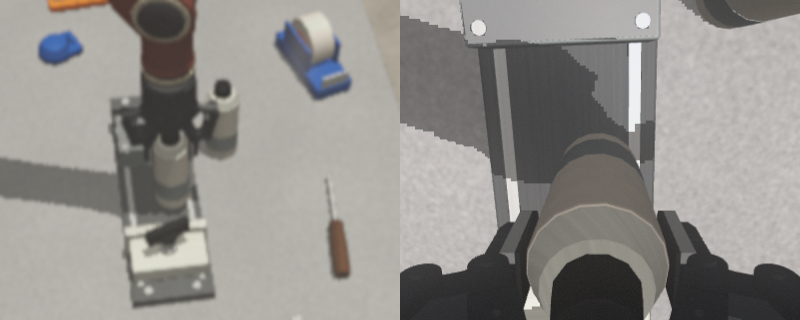

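The can is gripped between both pads and lifted upright. Next I'll carry it to the bay and lower it until contact.

Run:
```python
from h import *
x,y=.5573,-.3184
arm.line_to([.5452,.0545,.28],.15); arm.line_to([x,y,.28],.2); arm.line_to([x,y,.172],.12); arm.pause(.2)
f0=arm.read_ft_force(); z=.172
while z>.157:
    z-=.001; arm.line_to([x,y,z],.02); f=arm.read_ft_force()-f0
    if f[2]>3: break
print('touch',z,f,pose()); 
arm.move_gripper(1.0); arm.pause(.2); print(arm.read_time())
p=arm.read_tool_pos();arm.line_to([p[0],p[1],.275],.15)
arm.line_to([p[0],p[1]+.05,.36],.15); arm.pause(.2); im,_=wshot('p'); print(arm.read_time())
cv2.imwrite('pics/pp.png',np.hstack([cv2.resize(snapshot('side')[270:400,230:392],(398,320)),im[40:360,120:520]]))
```

```text
touch 0.16199999999999998 [-1.7861  1.5123  7.1524] (array([ 0.5573, -0.3186,  0.1628]), array([0.7071, 0.7071, 0.0001, 0.0002]))
16.1417
18.1
```

View pics/pp.png

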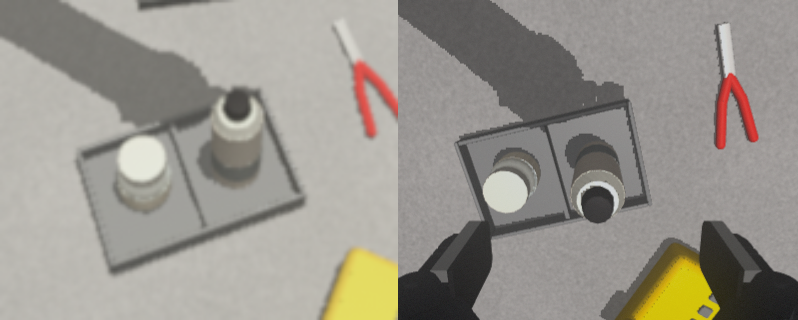

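The can stands upright in the far bay, clear of the walls. Next is the knob: grip it, then turn it loose.

Run:
```python
from h import *
k=np.array([.5286,-.0475,.145]); a0=np.radians(18)
for yy in (-.0475,.10):
    for a in (a0,1.25): print(arm.ik([.5286,yy,.145],down(a)))
arm.movep(k+[0,0,.10],down(a0)); arm.line_to(k,.12); f0=arm.read_ft_force()
arm.move_gripper(0.0,60); arm.pause(.1)
print(arm.read_opening(),arm.read_finger_force(),arm.read_ft_force()-f0,arm.read_wrist_torque(),arm.read_time())
wshot('k')
for a in np.arange(a0+.15,a0+1.0,.15):
    arm.movep(k,down(a)); print(a,arm.read_ft_force()-f0,arm.read_wrist_torque()[2],arm.read_time())
im,_=wshot('k1')
cv2.imwrite('pics/kk.png',np.hstack([wload('k')[0][40:,120:520],im[40:,120:520]]))
```

```text
[-0.3722  0.7499  0.6765  1.9457 -0.7203  0.7036 -0.5079]
[-0.2374  0.6917  0.4459  1.9417 -0.4953  0.6172  0.2096]
[-0.6483  0.7592  0.6816  1.9257 -0.72    0.7177 -0.7892]
[-0.5268  0.7043  0.4709  1.922  -0.5168  0.6368 -0.0489]
0.18801111721585909 58.674641847610474 [ 0.6909 -2.7459  3.2632] [-0.8146 -0.0569 -0.0358] 21.075
0.46415926535897933 [-0.14   -3.9918  4.8693] 0.14336758701451022 21.375
0.6141592653589794 [-0.4069 -5.3023  5.9137] 0.1621645009198739 21.625
0.7641592653589794 [-0.2751 -4.4642  6.5713] 0.09582694030286963 21.875
0.9141592653589794 [-0.6571 -2.7843  6.925 ] 0.14229639515472184 22.125
1.0641592653589793 [-0.502  -1.4289  8.3432] 0.09640126859470857 22.375
1.2141592653589794 [-0.8058 -0.8877  8.7804] 0.12358870616611367 22.625
```

View pics/kk.png

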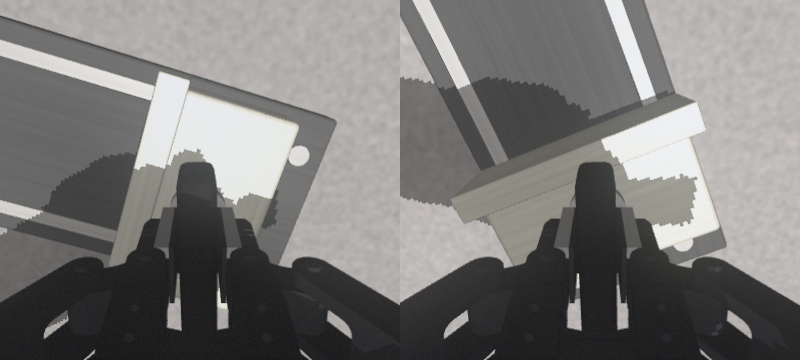

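The bar sits squarely between the pads in both pictures, and the knob has turned 0.9 rad to about 0.38. Next I'll slide the jaw while watching the force.

Run:
```python
from h import *
k=np.array([.5286,-.0475,.145]); q=down(.3142+.9); d=np.array([-.021,1,0]); off=np.zeros(3)
f0=arm.read_ft_force(); s=0;hit=False
def step(ds,v):
    global s,off
    s+=ds; arm.line_to(k+d*s+off,v); f=arm.read_ft_force()-f0
    if abs(f[0])>4: off[0]+=np.sign(f[0])*.0007
    return f
for _ in range(7):
    f=step(.02,.09); print(round(s,4),f,off[0],arm.read_tool_pos(),round(arm.read_time(),2))
    if f[1]<-15: hit=True;break
while not hit and s<.165:
    f=step(.002,.03); print(round(s,4),f,arm.read_tool_pos())
    if f[1]<-14: break
arm.pause(.2); print(arm.read_ft_force()-f0,pose(),arm.read_time()); np.save('off.npy',np.r_[s,off,f0])
im,_=wshot('s'); cv2.imwrite('pics/ss.png',np.hstack([cv2.resize(snapshot('side')[140:280,240:380],(320,320)),im[40:360,120:520]]))
```

```text
0.02 [-0.1968  3.9354 -0.5649] 0.0 [ 0.5284 -0.0235  0.1454] 23.05
0.04 [ 0.0768  2.8014 -0.0589] 0.0 [ 0.5279 -0.0035  0.1454] 23.43
0.06 [ 0.5423  3.8206 -0.5106] 0.0 [0.5275 0.0166 0.1454] 23.8
0.08 [0.4261 3.6941 0.2601] 0.0 [0.527  0.0366 0.1454] 24.18
0.1 [0.2589 3.2749 0.0835] 0.0 [0.5266 0.0566 0.1454] 24.55
0.12 [ 1.0479  2.5078 -1.1328] 0.0 [0.5262 0.0766 0.1454] 24.93
0.14 [ 0.568   3.0843 -0.192 ] 0.0 [0.5257 0.0966 0.1454] 25.3
0.142 [ 0.2884  1.7458 -1.1322] [0.5257 0.0972 0.1454]
0.144 [ 0.7337  1.5918 -0.883 ] [0.5256 0.0986 0.1454]
0.146 [ 0.9126 -0.6999 -1.7152] [0.5256 0.0996 0.1454]
0.148 [ 1.0432 -1.5488 -1.2038] [0.5256 0.1011 0.1454]
0.15 [ 0.9586 -2.4945 -1.4863] [0.5256 0.1025 0.1454]
0.152 [ 1.4475 -2.7145 -1.6295] [0.5255 0.1044 0.1454]
0.154 [ 1.9038 -3.1864 -0.6735] [0.5255 0.1063 0.1455]
0.156 [ 0.8443 -4.2507 -0.4078] [0.5254 0.1071 0.1454]
0.158 [ 0.0558 -7.3315 -0.7636] [0.5254 0.1074 0.1454]
0.16 [  0.875  -10.5086  -1.7404] [0.5254 0.1076 0.1454]
0.162 [  0.7326 -11.71    -2.359 ] [0.5254 0.1079 0.1454]
0.164 [  0.9095 -15.565   -1.0768] [0.5254 0.1081 0.1454]
[  2.0606 -15.4477  -2.2156] (array([0.5254, 0.1081, 0.1454]), array([ 0.8255,  0.5644, -0.003 ,  0.005 ])) 28.5
```

View pics/ss.png

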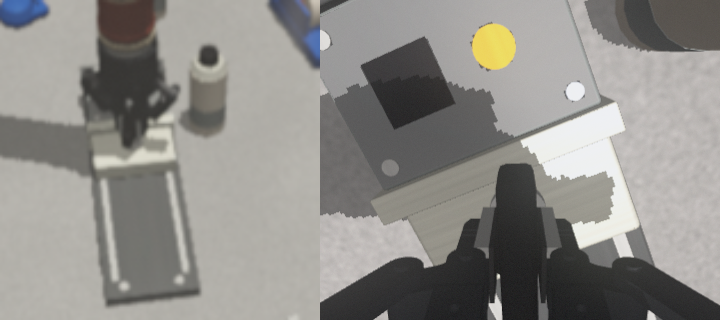

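The jaw met hard resistance at TCP y≈0.107, with force rising to 15 N. The case is flush against both jaws in the wrist view. Next I'll tighten the knob while keeping the push.

Run:
```python
from h import *
o=np.load('off.npy'); t=np.array([.5286,-.0475,.145])+np.array([-.021,1,0])*o[0]+o[1:4]
for a in np.linspace(1.2142,.284,8)[1:]:
    arm.movep(t,down(a)); print(round(a,3),arm.read_ft_force()-o[4:],arm.read_wrist_torque()[2],arm.read_tool_pos())
arm.pause(.2)
R=Ro.from_quat(arm.read_eef_rot()).as_matrix(); print('yaw',np.arctan2(R[1,0],R[0,0]),arm.read_time())
p=arm.read_tool_pos(); t2=p.copy(); arm.line_to(p,.03); print(arm.read_ft_force()-o[4:])
arm.move_gripper(1.0); arm.line_to([p[0],p[1],.25],.12); arm.movep([p[0],p[1]-.03,.38],down(np.pi/2)); arm.pause(.2)
im,C=wshot('e'); print(arm.read_time(),arm.read_ft_force())
cv2.imwrite('pics/ee.png',np.hstack([im[:,200:440],snapshot('side')[100:,200:440]]))
```

```text
1.081 [  1.093  -15.6098  -1.5277] -0.031307508953389324 [0.5254 0.1081 0.1454]
0.948 [  0.5494 -15.9184  -2.0861] -0.09976988979692922 [0.5255 0.108  0.1454]
0.816 [  0.4441 -15.2951  -3.6356] -0.0033924128467263392 [0.5255 0.108  0.1455]
0.683 [  0.9823 -14.5821  -3.7654] -0.05218232684644565 [0.5256 0.108  0.1455]
0.55 [  2.106  -14.7165  -4.2849] -0.09624353300421687 [0.5256 0.1079 0.1455]
0.417 [  1.0946 -15.4539  -3.3117] -0.0782092841090775 [0.5256 0.1079 0.1456]
0.284 [  0.2949 -16.2286  -4.4141] -0.13663698750192516 [0.5256 0.1078 0.1456]
yaw 0.2679805229353634 30.55
[ 2.0142 -5.4697 -4.6663]
33.875 [-0.4414 -0.9029 -0.34  ]Traceback (most recent call last):
  File "<stdin>", line 10, in <module>
    return _nx.concatenate(arrs, 1, dtype=dtype, casting=casting)
           ~~~~~~~~~~~~~~~^^^^^^^^^^^^^^^^^^^^^^^^^^^^^^^^^^^^^^^
ValueError: all the input array dimensions except for the concatenation axis must match exactly, but along dimension 0, the array at index 0 has size 400 and the array at index 1 has size 300
```

View pics/e.png

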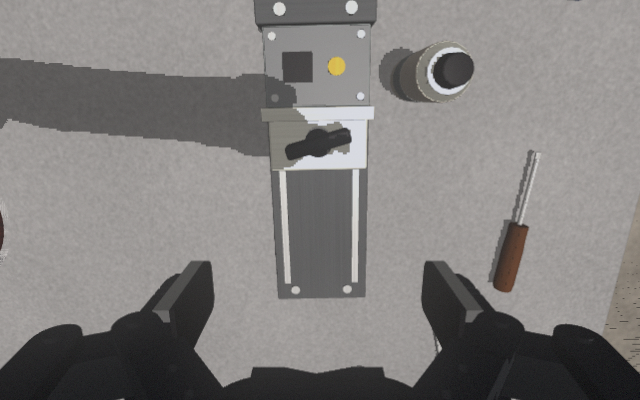

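The case is flush between both jaws, with its edges at rows 24 and 107. The knob bar runs from (288,153) to (350,133), about 18° from across the slide, so the knob is at about 1.28 rad, which is tight.

```bash
python3 -c "
from station import ticket
print(ticket.finish_job())"
```

```text
the job is handed in; nothing more can be done
None
```

I handed the job in at about 34 s on the robot clock: the can stands upright in the tray's far bay, the case is pinched flush between both jaws, and the knob is turned tight (about 1.28 rad from the last picture); no verdict came back.

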